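Make a dead-weight gauge tester ready

ROBOT

A 7-joint arm with a two-finger parallel gripper is mounted at the origin on the work surface. World frame = base frame: x ahead of the robot, y to its left, z up, the work surface at z = 0. Lengths are in mm, angles in rad, forces in N, time in s.
With the tool pointing down it reaches from about 400 to 925 mm from the base axis. Payload 4.1 kg.
Tool frame: the origin (TCP) lies on the mounting face of the last link; the fingertips stand 173 mm ahead of it and the grasp point (between the pads) lies 155 mm ahead of it; z points along the fingers, y is the line along which they close (so a half turn about z gives the same grasp; the last joint's range is limited). The gripper opens to 85 mm and grips with 20 to 120 N. Pads are 22 mm wide; open, the fingers measure 114 mm over their backs; the gripper's body (76 mm by 85 mm) begins 54 mm behind the grasp point. The pads swing forward as they close: fully open they stand 13 mm farther back than shut.
Start: joints at [-1.413, 0.398, 0.045, 1.537, -0.019, 1.207, -0.051], TCP at [165.061, 628.707, 404.747] pointing down, gripper open.
Joint ranges: [-2.82, 2.82], [-0.49, 2.23], [-1.37, 1.46], [0, 2.46], [-1.36, 4.5], [0.23, 2], [-2.94, 2.94]. Speed limits (rad/s): [2.57, 2.57, 3.14, 3.14, 3.14, 3.14, 3.14].

INTERFACE

Orientations are given as a rotation vector (axis times angle).
In Python, from cell import env, gripper_open, close_gripper, read_camera, telemetry gives the robot as it stands. Calls block until the motion is done:
- env.movep(position, orientation): joint-space move of the TCP to a pose.
- env.move_linear(position, rot=None, velocity=150, contact_N=None): straight line of the TCP; rot=None keeps the orientation; velocity is the mean speed in mm/s. With contact_N (N) it stops when the force on the tool has changed by that much, and returns True; else False.
- env.move_joints(angles): joint-space move.
- gripper_open() and close_gripper(force=None): open the fingers fully, or close them until they stop; force is the grip in N (None keeps the last).
- env.pause(seconds).
- env.solve_ik(position, orientation): joint angles nearest the present ones, or None.
- read_camera(name): name is "side" or "top" or "wrist"; returns a dict with "pixels" (480x640x3 uint8, red, green, blue), "K" (3x3 intrinsics, pixels), "world_to_cam" (4x4, takes a point from world to camera coordinates). Camera axes: x right, y down, z forward; pixel columns grow to the right and rows downward; lengths in mm; the calibration is good to about 2 mm. The wrist camera is an equidistant fisheye: a pixel r from the principal point sees the ray r / f radians off the axis. A picture is of the moment at which its call begins. There is no depth.
A pose or a line that the arm cannot do raises env.PlanningError and nothing moves.
- env.hand_in(): hands the job in; it is judged then, once.
Readings, each from a call of its own:
- telemetry.current_time(): time.
- telemetry.current_joints(): joint angles.
- telemetry.current_dq(): joint speeds.
- telemetry.current_effort(): joint torques, N m.
- telemetry.current_eef_pos(): TCP position.
- telemetry.current_eef_rot(): TCP orientation.
- telemetry.current_force(): force on the tool from outside, world axes, zero at the start.
- telemetry.current_wrist_torque(): the same for the moment, N m.
- telemetry.current_finger_gap(): opening from 0.0 (shut) to 1.0 (fully open).
- telemetry.current_grasp_force(): force on a finger pad.
Only numpy, scipy, OpenCV 4.12 (cv2) and the standard library are available. Lean on these libraries where they do the work, as an engineer would, in place of code of your own. Each camera call takes 0.05 s, during which the arm holds its last target. There are 200 camera calls.

TASK

Get the gauge tester ready for a check. First vent it: turn the screw-pump knob until its pointer is at the round steel stud. Leaving it there, lower the gauge's holed plate over the two pins of the gauge block until it lies flush, and nest every loose weight cup upright into the cup of the weight carrier, each one fully home in the one below. Only after that turn the knob until its pointer is at the raised index bar of the dial ring; let go of everything, never tip the gauge over, and leave the other things on the table where they lie.

Things in the scene. Friction and masses are not known exactly. Their poses are not given: they have to be found in the camera images.
- knob (a joint): angle (rad) of the black screw-pump knob about the vertical axis of its grey housing, growing anticlockwise from above; 0 with the pointer at the vent stud; stops at -0.5 and 2.9; stays where it is left. A disc (diameter 46, 8 high) with an upright bar grip 42 long, 13 wide, its top 36 above the housing's top (66 above the table). Housing diameter 108
- knob_grip (a point): point on the knob's axis within the bar grip, 26 above the housing's top and 18 above the disc; x axis along the bar towards the pointer, z up
- pointer (a point): tip of the white pointer nose at one end of the bar, 31 from the axis, 6 above the housing's top; x axis points radially outward, turns with the knob
- vent (a point): vent mark: a round steel stud of diameter 7, 6 high, near the edge of the housing's top, 45.5 from the knob's axis; its x axis points radially outward
- index (a point): working index: a raised dark bar 10 long, 4 wide on the thin aluminium dial ring round the knob, 36.5 from the knob's axis; its x axis points radially outward. The ring is fixed, but stands at another angle in each start, 1.2 to 2.3 rad anticlockwise of the vent stud
- carrier_seat (a point): weight carrier, fixed: a round grey foot of diameter 72 with a steel cup on it of the same shape as the loose cups. The point is the centre of the underside of that fixed cup, 20 above the table; the first loose cup fully home has its origin 22 above this point, the next 44, and so on
- block_seat (a point): gauge block, fixed: grey block 62 x 130 x 28 with two upright steel pins of diameter 8, 18 tall with tapered tips, at y = +42 and -42. The point is the centre of the block's top; x across, y along the line of the pins, z up
- gauge: pressure gauge standing on its mounting plate, one loose piece. Aluminium plate 56 x 120 x 8 with two through holes of diameter 10 at y = +42 and -42; brass stem; round chrome case of diameter 54 and 28 thick (from x = -14 to +14), its centre 51 and its top 78 above the underside. White dial face towards -x. Origin: centre of the plate's underside, z up. It fits on the block either way round
- cup1: loose steel weight cup, all alike, 56 tall: tapered body (outer diameter 34 at its solid heavy foot, 48 at 34 up), then a shoulder and straight band of outer diameter 62 from 34 up to the rim at 56 (mouth 53 inside). Upright at the start; nested fully, it sits 22 above the cup below, shoulder on rim. Origin: centre of the foot's underside, z up. 3 to 5 of the 5 are there; an absent one is None
- cup2: loose steel weight cup, all alike, 56 tall: tapered body (outer diameter 34 at its solid heavy foot, 48 at 34 up), then a shoulder and straight band of outer diameter 62 from 34 up to the rim at 56 (mouth 53 inside). Upright at the start; nested fully, it sits 22 above the cup below, shoulder on rim. Origin: centre of the foot's underside, z up. 3 to 5 of the 5 are there; an absent one is None
- cup3: loose steel weight cup, all alike, 56 tall: tapered body (outer diameter 34 at its solid heavy foot, 48 at 34 up), then a shoulder and straight band of outer diameter 62 from 34 up to the rim at 56 (mouth 53 inside). Upright at the start; nested fully, it sits 22 above the cup below, shoulder on rim. Origin: centre of the foot's underside, z up. 3 to 5 of the 5 are there; an absent one is None
- cup4: loose steel weight cup, all alike, 56 tall: tapered body (outer diameter 34 at its solid heavy foot, 48 at 34 up), then a shoulder and straight band of outer diameter 62 from 34 up to the rim at 56 (mouth 53 inside). Upright at the start; nested fully, it sits 22 above the cup below, shoulder on rim. Origin: centre of the foot's underside, z up. 3 to 5 of the 5 are there; an absent one is None
- cup5: loose steel weight cup, all alike, 56 tall: tapered body (outer diameter 34 at its solid heavy foot, 48 at 34 up), then a shoulder and straight band of outer diameter 62 from 34 up to the rim at 56 (mouth 53 inside). Upright at the start; nested fully, it sits 22 above the cup below, shoulder on rim. Origin: centre of the foot's underside, z up. 3 to 5 of the 5 are there; an absent one is None
- valve_wheel: bystander: stubby red plastic valve wheel lying flat, diameter 56, 18 high; origin at the centre underneath
- union_nut: bystander: brass union nut (ring), diameter 34, 18 high; origin at the centre underneath
- cylinder_valve: bystander: brass cylinder valve standing upright, diameter 44, 72 tall; origin at the centre underneath
- pigtail_fitting: bystander: orange nylon pigtail fitting lying down, 95 long, 28 high; origin underneath its middle
- spanner: bystander: spanner 180 long lying flat; origin underneath its middle
- tape_reel: bystander: white plastic sealing-tape reel lying flat, diameter 54, 14 high; origin at the centre underneath
Mind the look-alikes: they are no part of the job. What is shaped like the cup1 but brown or red is not meant. Leave any blue look-alike of the cup4 alone.

How it is judged:
By the outcome, as a careful person would: the job done as asked, in the order asked, and still so for the second after the job is handed in, with the robot touching nothing.
Of cup1, cup2, cup3, cup4, cup5 only 3 to 5 are there at a start; the rules pass over those that are not, and their reading is None.
At some moment in a run one of cup1, cup2, cup3, cup4, cup5, gauge may be knocked a few centimetres aside while the robot is not near it.
It also fails if it takes over 210 s, if anything falls off the work surface, if the arm or the gripper's body presses on something with over 40 N, if the wrist force passes 120 N, or if a joint passes its speed limit or range.

## Working session

There is one attempt and no reset: what is moved stays moved. The work goes in short steps, each a Python script; the robot and the scene stay as the last script left them, time stands still between calls to the robot, and variables do not carry over. Pictures are saved under pics/ and viewed, at most 14 in all, crops included, and the job is handed in when it is done.

```bash
ls; mkdir -p pics; python3 - <<'E'
from cell import env, read_camera, telemetry
import cv2, numpy as np
for n in ["top","side","wrist"]:
    c=read_camera(n); cv2.imwrite(f"pics/{n}0.png",c["pixels"][:,:,::-1]); print(n,c["K"].tolist(),np.round(c["world_to_cam"],3).tolist())
print(telemetry.current_time(),telemetry.current_eef_rot())
E
```

```text
pics
top [[610.3714055906029, 0.0, 317.6380102864138], [0.0, 610.3714055906029, 236.59790055003214], [0.0, 0.0, 1.0]] [[-0.004, -1.0, -0.009, -34.339], [-0.995, 0.005, -0.098, 513.776], [0.098, 0.008, -0.995, 1281.899], [0.0, 0.0, 0.0, 1.0]]
side [[535.8892713062205, 0.0, 326.29739656427756], [0.0, 535.8892713062205, 248.33667274018512], [0.0, 0.0, 1.0]] [[-0.982, -0.187, 0.003, 517.33], [-0.109, 0.558, -0.823, 147.894], [0.152, -0.808, -0.569, 1042.165], [0.0, 0.0, 0.0, 1.0]]
wrist [[371.64829954431775, 0.0, 316.4672042790262], [0.0, 371.64829954431775, 237.26362794588266], [0.0, 0.0, 1.0]] [[0.254, 0.967, -0.002, -649.855], [0.92, -0.241, 0.308, -39.527], [0.297, -0.081, -0.951, 380.885], [0.0, 0.0, 0.0, 1.0]]
0.15 [-4.02074428e-01 -3.11568825e+00  2.31423506e-03]
```

View pics/top0.png

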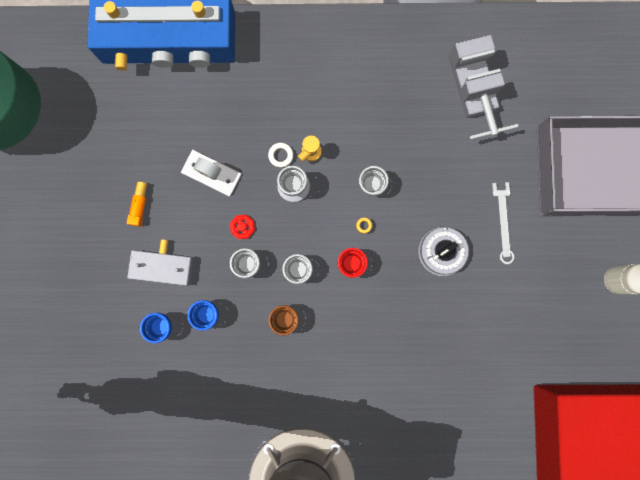

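View pics/side0.png

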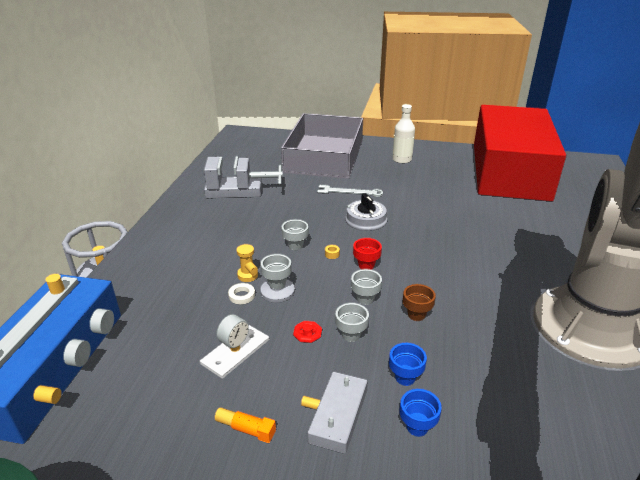

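The top view shows the carrier cup on its foot at (293,183), loose grey cups at (374,181), (244,264) and (297,269), the gauge at (211,172), the block at (160,267) and the knob housing at (444,251). The blue (203,315), (155,327), brown (284,320) and red (352,263) cups are look-alikes. The side view agrees: carrier (276,268), loose cups (295,231), (366,285), (352,318).

```bash
cat > h.py <<'E'
from cell import env, gripper_open, close_gripper, read_camera, telemetry
import cv2, numpy as np
from scipy.spatial.transform import Rotation as Ro
def rv(psi):
    "tool down, closing line (tool y) at world angle psi"
    y=np.array([np.cos(psi),np.sin(psi),0]); z=np.array([0,0,-1.]); x=np.cross(y,z)
    return Ro.from_matrix(np.c_[x,y,z]).as_rotvec()
def ray(c,uv,fish=False):
    K,M=c["K"],c["world_to_cam"]; a=(uv[0]-K[0,2])/K[0,0]; b=(uv[1]-K[1,2])/K[1,1]
    if fish:
        t=np.hypot(a,b); s=np.sin(t)/max(t,1e-9); d=np.array([a*s,b*s,np.cos(t)])
    else: d=np.array([a,b,1.])
    R=M[:3,:3]; return -R.T@M[:3,3], R.T@d/np.linalg.norm(d)
def plane(c,uv,z,fish=False):
    o,d=ray(c,uv,fish); return o+d*(z-o[2])/d[2]
def tri(rays):
    A=np.zeros((3,3)); b=np.zeros(3)
    for o,d in rays:
        P=np.eye(3)-np.outer(d,d); A+=P; b+=P@o
    p=np.linalg.solve(A,b); return p, max(np.linalg.norm((np.eye(3)-np.outer(d,d))@(p-o)) for o,d in rays)
def proj(c,p,fish=False):
    q=c["world_to_cam"][:3,:3]@np.asarray(p,float)+c["world_to_cam"][:3,3]
    if fish:
        r=np.hypot(q[0],q[1]); t=np.arctan2(r,q[2]); q=np.array([q[0]/r*t,q[1]/r*t,1])
    else: q=q/q[2]
    return (c["K"]@q)[:2]
def save(c,n): cv2.imwrite(f"pics/{n}.png",c["pixels"][:,:,::-1])
E
python3 - <<'E'
from h import *
t=read_camera("top"); s=read_camera("side")
P={"carrier":((293,182),(276,263)),"cA":((374,181),(295,228)),"cB":((244.5,264),(352,315)),"cC":((297.5,269),(366,281)),
"gauge_pl":((211,173),(236,350)),"pinL":((143,267),(331,422)),"pinR":((180,267),(347,381)),"knob":((444.5,250),(367,205))}
for k,(a,b) in P.items():
    p,e=tri([ray(t,a),ray(s,b)]); print(k,p.round(1),round(e,1))
w=read_camera("wrist"); M=w["world_to_cam"]; C=-M[:3,:3].T@M[:3,3]
T=Ro.from_rotvec(telemetry.current_eef_rot()).as_matrix(); p=np.array(telemetry.current_eef_pos())
print("cam in tool",T.T@(C-p)); print((M[:3,:3]@T).round(3))
E
```

```text
carrier [625.9  14.4  70. ] 2.0
cA [ 629.9 -156.7   47. ] 0.3
cB [455.3 116.8  49. ] 1.0
cC [443.9   5.9  44.9] 0.4
gauge_pl [657.6 198.4   1.1] 0.5
pinL [452.6 337.5  23.5] 2.5
pinR [446.3 256.6  28.5] 3.3
knob [ 481.8 -303.8   41.4] 0.6
cam in tool [79.40977945  1.08481443 30.94415551]
[[-0.     1.     0.001]
 [-0.951 -0.    -0.308]
 [-0.308 -0.001  0.951]]
```

```bash
python3 - <<'E'
from h import *
T=Ro.from_rotvec(telemetry.current_eef_rot()).as_matrix(); print("psi0",np.arctan2(T[1,1],T[0,1]))
k=np.array([482,-304])
for ps in np.arange(-3,3.2,.5):
    q=env.solve_ik([*k,230],rv(ps)); print(round(ps,1),None if q is None else np.round(q,2))
psi=-np.pi/2
env.movep([*k,330],rv(psi)); a=read_camera("wrist"); save(a,"k1")
env.movep([k[0]+60,k[1],330],rv(psi)); b=read_camera("wrist"); save(b,"k2")
import pickle; pickle.dump((a,b),open("k.pkl","wb")); print(telemetry.current_time())
cv2.imwrite("pics/kk.png",np.hstack([cv2.resize(c["pixels"][90:390,120:520,::-1],(400,300)) for c in (a,b)]))
E
```

```text
psi0 1.314041271172364
-3.0 [-0.34  0.91  1.26  1.92 -0.98  1.12 -1.67]
-2.5 [-0.34  0.91  1.26  1.92 -0.98  1.12 -1.17]
-2.0 [-0.26  0.74  1.06  1.91 -0.79  0.98 -0.83]
-1.5 [-0.26  0.74  1.06  1.91 -0.79  0.98 -0.33]
-1.0 [-0.26  0.74  1.06  1.91 -0.79  0.98  0.17]
-0.5 [-0.26  0.74  1.06  1.91 -0.79  0.98  0.67]
0.0 [-0.26  0.74  1.06  1.91 -0.79  0.98  1.17]
0.5 [-0.01  0.54  0.65  1.91 -0.44  0.84  1.37]
1.0 [ 0.29  0.46  0.25  1.9  -0.15  0.8   1.62]
1.5 [-0.09  0.58  0.77  1.91 -0.53  0.86  2.45]
2.0 [ 0.93  0.5  -0.56  1.88  0.34  0.85  2.19]
2.5 [-0.34  0.91  1.26  1.92 -0.98  1.12 -2.46]
3.0 [-0.34  0.91  1.26  1.92 -0.98  1.12 -1.96]
4.1917
```

View pics/kk.png

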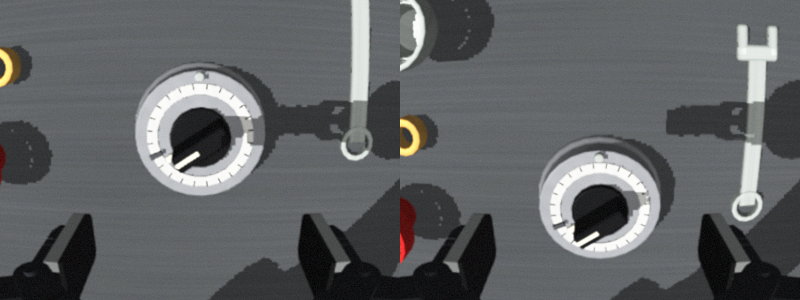

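```bash
python3 - <<'E'
from h import *; import pickle
a,b=pickle.load(open("k.pkl","rb"))
A=a["pixels"][150:300,240:400,::-1]; B=b["pixels"][220:355,250:400,::-1]
cv2.imwrite("pics/kz.png",np.hstack([cv2.resize(A,(400,375),interpolation=2),cv2.resize(B,(400,375),interpolation=2)]))
E
```

```text
(no output)
```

View pics/kz.png

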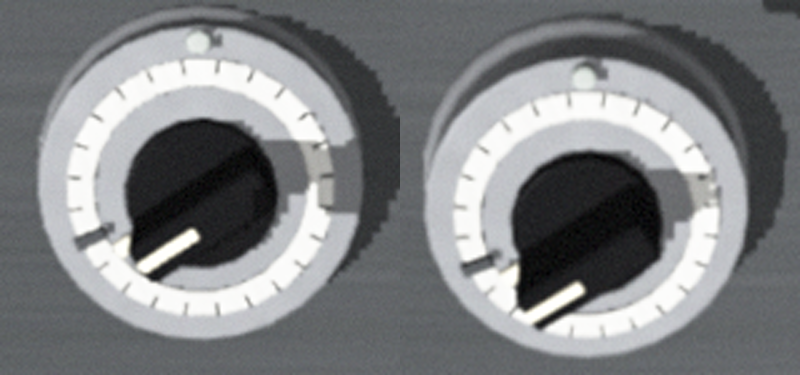

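The zoom (left: u=240+0.4x, v=150+0.4y) shows the stud at (198,40), the index bar at (95,237), the white stripe on the bar's top from (198,235) to (142,268), and the white pointer nose near (120,252) on the ring.

```bash
python3 - <<'E'
from h import *; import pickle
a,b=pickle.load(open("k.pkl","rb"))
fa=lambda x,y:(240+x*.4-.3,150+y*.4-.3); fb=lambda x,y:(250+(x-400)*.375-.3,220+y*.36-.3)
P={"stud":((198,40),(584,75)),"index":((95,237),(481,266)),"s0":((198,235),(583,288)),"s1":((142,268),(528,322)),"nose":((120,252),(508,278))}
for k,(p,q) in P.items():
    r,e=tri([ray(a,fa(*p),1),ray(b,fb(*q),1)]); print(k,r.round(1),round(e,1))
O=[]
for c in(a,b):
    hsv=cv2.cvtColor(c["pixels"],cv2.COLOR_RGB2HSV)
    m=((hsv[:,:,2]>130)&(hsv[:,:,1]<60)).astype(np.uint8); m[:, :235]=0; m[:,405:]=0
    m=cv2.morphologyEx(m,cv2.MORPH_CLOSE,np.ones((3,3)))
    cs=max(cv2.findContours(m,0,2)[0],key=cv2.contourArea); h=cv2.convexHull(cs)[:,0,:]
    pts=np.array([plane(c,p,30,1)[:2] for p in h]); 
    # circle fit with the smaller (hull) in metric plane
    (x,y),r=cv2.minEnclosingCircle(pts.astype(np.float32)); 
    A=np.c_[2*pts,np.ones(len(pts))]; s=np.linalg.lstsq(A,(pts**2).sum(1),rcond=None)[0]
    print("centre",x,y,r,s[:2],np.sqrt(s[2]+s[:2]@s[:2])); 
    for k,(p,q) in P.items():
        z={"stud":36,"index":33,"nose":36}.get(k,66); X=plane(c,(fa if c is a else fb)(*(p if c is a else q)),z,1)[:2]-s[:2]
        print(k,X.round(1),round(np.hypot(*X),1),round(np.degrees(np.arctan2(X[1],X[0])),1))
E
```

```text
stud [ 529.3 -303.8   34.9] 0.0
index [ 470.7 -272.9   36.9] 0.1
s0 [ 481.7 -303.6   66.9] 0.1
s1 [ 474.3 -288.9   72.1] 0.1
nose [ 464.7 -280.4   33.6] 0.2
centre 485.8157043457031 -304.527587890625 52.226680755615234 [ 485.07644492 -303.66853627] 50.68859258648296
stud [44.4 -0.1] 44.4 -0.1
index [-15.7  31. ] 34.8 116.9
s0 [-3.7 -0. ] 3.7 -179.4
s1 [-13.1  15. ] 19.9 131.1
nose [-19.5  23.3] 30.3 129.9
centre 487.8875427246094 -303.66754150390625 54.69661331176758 [ 487.43416875 -303.29686208] 52.35798241666658
stud [42.3 -0.5] 42.3 -0.7
index [-19.   30.9] 36.3 121.6
s0 [-6.3 -0.3] 6.3 -177.3
s1 [-17.1  14.9] 22.7 138.9
nose [-21.3  22.4] 30.9 133.4
```

```bash
cat >> h.py <<'E'
def psi_now():
    T=Ro.from_rotvec(telemetry.current_eef_rot()).as_matrix(); return np.arctan2(T[1,1],T[0,1])
def st(msg=""):
    print(msg,"t",round(telemetry.current_time(),1),"p",np.round(telemetry.current_eef_pos(),1),"psi",round(np.degrees(psi_now()),1),"gap",round(telemetry.current_finger_gap(),3),"F",np.round(telemetry.current_force(),1),"j7",round(telemetry.current_joints()[6],2),flush=True)
E
python3 - <<'E'
from h import *
k=np.array([484,-303.8]); d=np.radians
env.movep([*k,300],rv(d(34))); st()
env.move_linear([*k,215],rv(d(34)),velocity=120,contact_N=10); st()
close_gripper(40); st()
print(telemetry.current_wrist_torque())
for p in (10,-20,-50,-75,-90):
    env.move_linear([*k,215],rv(d(p)),velocity=150); st()
print(telemetry.current_wrist_torque())
gripper_open(); st()
env.move_linear([*k,300]); 
env.movep([k[0]-12,k[1],300],rv(d(-90))); a=read_camera("wrist")
env.movep([k[0]+28,k[1],300],rv(d(-90))); b=read_camera("wrist"); st()
import pickle; pickle.dump((a,b),open("k2.pkl","wb"))
f=lambda c:(lambda u,v:cv2.resize(c["pixels"][int(v)-75:int(v)+75,int(u)-80:int(u)+80,::-1],(400,375),interpolation=2))(*proj(c,[484,-303.8,36],1))
cv2.imwrite("pics/kv.png",np.hstack([f(a),f(b)])); print([proj(c,[484,-303.8,36],1) for c in(a,b)])
E
```

```text
t 5.9 p [ 483.7 -303.9  300.1] psi 33.9 gap 0.999 F [ 1.1 -0.9 -0.2] j7 1.29
 t 6.7 p [ 484.3 -304.2  215.6] psi 34.0 gap 0.999 F [ 0.5 -0.2  0.4] j7 1.35
 t 7.4 p [ 483.1 -304.5  215.4] psi 34.0 gap 0.145 F [-3.6 -0.6  6. ] j7 1.35
[-0.17528903  0.73387232  0.02765083]
 t 8.0 p [ 483.6 -304.3  215.4] psi 10.0 gap 0.142 F [-3.3 -0.4  4.9] j7 1.0
 t 8.6 p [ 484.  -304.3  215.3] psi -20.0 gap 0.141 F [-2.3 -1.2  4.7] j7 0.57
 t 9.3 p [ 484.4 -304.5  215.4] psi -50.0 gap 0.141 F [-0.4 -3.3  3.2] j7 0.14
 t 9.9 p [ 484.6 -304.8  215.4] psi -74.9 gap 0.141 F [ 1.4 -5.8  2.9] j7 -0.22
 t 10.3 p [ 484.6 -305.1  215.4] psi -89.9 gap 0.143 F [ 1.2 -5.9  0.5] j7 -0.43
[-1.39291349 -0.21334728 -0.04407543]
 t 11.0 p [ 484.  -303.7  215. ] psi -90.0 gap 0.996 F [0.  0.8 0.1] j7 -0.43
 t 12.3 p [ 512.7 -303.5  299.5] psi -89.9 gap 1.001 F [-0.7 -0.6 -0. ] j7 -0.54
[array([318.7454323 , 223.00105436]), array([318.92980672, 283.58314172])]
```

View pics/kv.png

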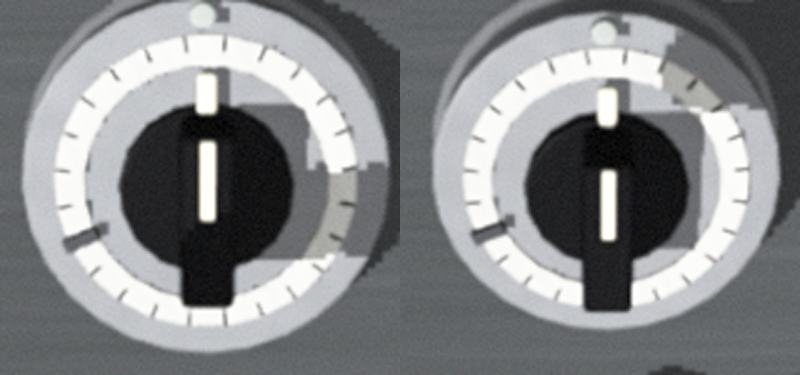

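The pointer nose (206,92) now lies just below the stud (203,15) in the left view, nearly in line, and the index bar is at (84,235). I'll measure the residual angles.

```bash
python3 - <<'E'
from h import *; import pickle
cs=pickle.load(open("k2.pkl","rb"))
off=[(318,223),(318,283)]
def f(i,x,y): 
    o=off[i]; return (o[0]-80+(x-400*i+.5)*.4-.5, o[1]-75+(y+.5)*.4-.5)
P={"stud":((202,14.5),(603.5,32)),"index":((84,236),(490,231)),"nose":((206,92),(607,105)),"s0":((208,220),(608,239)),"s1":((208,143),(608,172))}
R={}
for k,pq in P.items():
    R[k],e=tri([ray(cs[i],f(i,*pq[i]),1) for i in(0,1)]); print(k,R[k].round(1),round(e,2))
for i,c in enumerate(cs):
    g=c["pixels"].min(2); x0,y0=off[i]
    m=np.zeros_like(g); m[y0-75:y0+75,x0-80:x0+80]=g[y0-75:y0+75,x0-80:x0+80]>225
    con=[q for q in cv2.findContours(m,0,2)[0] if cv2.contourArea(q)>30]
    h=np.vstack(con)[:,0,:]
    W=np.array([plane(c,p,31,1)[:2] for p in h])
    # keep outer-edge points, robust circle
    ctr=np.array([485,-304.]); r=np.hypot(*(W-ctr).T)
    W=W[(r>36)&(r<44)]; 
    for _ in range(4):
        s=np.linalg.lstsq(np.c_[2*W,np.ones(len(W))],(W**2).sum(1),rcond=None)[0]; rad=np.sqrt(s[2]+s[:2]@s[:2])
        W=W[abs(np.hypot(*(W-s[:2]).T)-rad)<1.2]
    print("ring",s[:2].round(2),rad.round(2),len(W))
    for k,z in(("stud",36),("index",33),("nose",37),("s1",66),("s0",66)):
        X=plane(c,f(i,*P[k][i]),z,1)[:2]-s[:2]; print("  ",k,X.round(1),round(np.hypot(*X),1),round(np.degrees(np.arctan2(X[1],X[0])),2))
E
```

```text
stud [ 529.1 -303.7   36.1] 0.0
index [ 471.1 -272.2   36.5] 0.21
nose [ 509.8 -304.7   38.4] 0.02
s0 [ 485.6 -304.8   67.8] 0.04
s1 [ 503.4 -304.7   67.3] 0.1
ring [ 483.27 -304.37] 39.76 157
   stud [45.8  0.7] 45.8 0.88
   index [-13.4  32.4] 35.1 112.39
   nose [26.2 -0.3] 26.3 -0.61
   s1 [19.8 -0.5] 19.8 -1.37
   s0 [ 1.7 -0.5] 1.8 -16.0
ring [ 482.92 -304.35] 39.73 116
   stud [46.1  0.7] 46.1 0.85
   index [-13.7  32.8] 35.6 112.66
   nose [26.3 -0.3] 26.3 -0.75
   s1 [19.9 -0.3] 19.9 -0.88
   s0 [ 1.7 -0.4] 1.8 -14.55
```

```bash
python3 - <<'E'
from h import *; import pickle
k=np.array([483.1,-304.4]); d=np.radians
env.movep([*k,290],rv(d(-89.8)))
env.move_linear([*k,215],velocity=120,contact_N=10)
close_gripper(40); env.move_linear([*k,215],rv(d(-88.7)),velocity=60); env.pause(.2); st()
gripper_open(); st(); env.move_linear([*k,320],velocity=250)
a=read_camera("wrist"); env.movep([510,-304,320],rv(d(-90))); b=read_camera("wrist"); L=[a,b]
g=np.array([657,198]); bl=np.array([450,297])
for n,p in(("gauge",g),("block",bl)):
    for dx in(0,-60):
        env.movep([p[0]+dx,p[1]-20,340],rv(d(-90))); L.append(read_camera("wrist"))
pickle.dump(L,open("gb.pkl","wb")); st()
cv2.imwrite("pics/gb.png",np.vstack([np.hstack([cv2.resize(c["pixels"][:,:,::-1],(400,300),interpolation=3) for c in q]) for q in (L[2:4],L[4:6])]))
E
```

```text
t 14.5 p [ 483.1 -305.3  215.4] psi -88.7 gap 0.147 F [ 1.4 -4.9 -0.1] j7 -0.41
 t 15.2 p [ 483.1 -304.3  215. ] psi -88.7 gap 0.999 F [ 0.4  0.7 -0.2] j7 -0.41
 t 19.6 p [391.3 276.3 340.6] psi -90.1 gap 1.002 F [1.  0.2 0.6] j7 -1.67
```

View pics/gb.png

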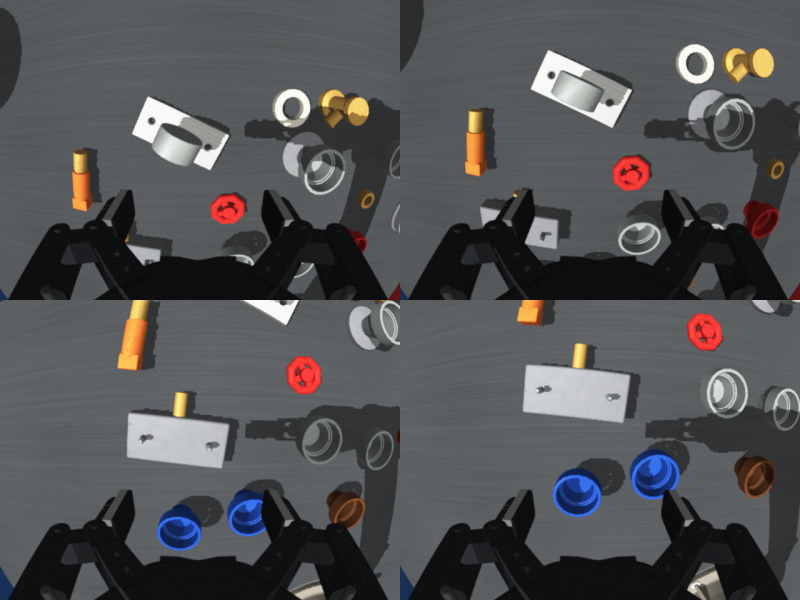

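The four panels show the gauge plate with holes at (152,121)/(208,160) in panel 1 (1.6x for full pixels), and the block with pins at (147,438)/(211,446) in panel 3. I'll zoom to measure those.

```bash
python3 - <<'E'
from h import *; import pickle
L=pickle.load(open("gb.pkl","rb"))
ctr=[(290,212),(290,140+2),(288,225),(284,152)]
im=[]
for c,(u,v) in zip(L[2:],ctr): im.append(cv2.resize(c["pixels"][v-69:v+69,u-92:u+92,::-1],(400,300),interpolation=2))
cv2.imwrite("pics/gz.png",np.vstack([np.hstack(im[:2]),np.hstack(im[2:])]))
E
```

```text
(no output)
```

View pics/gz.png

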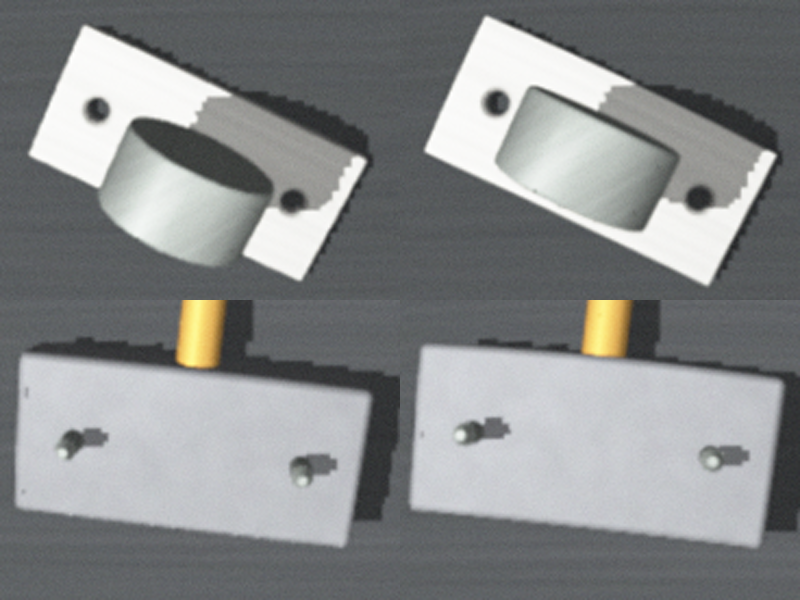

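Panels 1/2: plate holes (96,109), (292,201) / (496,102), (699,198). Panels 3/4: pin tips (64,453), (303,481) / (460,435), (712,460).

```bash
python3 - <<'E'
from h import *; import pickle
L=pickle.load(open("gb.pkl","rb"))[2:]
ctr=[(290,212),(290,142),(288,225),(284,152)]
f=lambda i,x,y:(ctr[i][0]-92+(x%400+.5)*.46-.5, ctr[i][1]-69+(y%300+.5)*.46-.5)
P={"h1":(0,(96,109),(496,102)),"h2":(0,(292,201),(699,198)),
"g1":(0,(83,26),(486,17)),"g2":(0,(30,154),(425,151)),"g3":(0,(301,281),(710,286)),"g4":(0,(369,158),(777,153)),
"p1":(2,(64,453),(460,435)),"p2":(2,(303,481),(712,460)),
"b1":(2,(22,354),(421,346)),"b2":(2,(16,508),(410,510)),"b3":(2,(346,546),(760,547)),"b4":(2,(371,394),(783,380))}
for z,n in((8,"hg"),(28,"b"),(46,"p")):
  R={}
  for k,(i,a,b) in P.items():
    if k[0] not in n: continue
    r,e=tri([ray(L[i],f(i,*a),1),ray(L[i+1],f(i+1,*b),1)])
    R[k]=[plane(L[i+j],f(i+j,*q),z,1)[:2] for j,q in enumerate((a,b))]
    print(k,r.round(1),round(e,2),np.round(R[k],1).tolist())
  for j in(0,1):
    for s in n:
      q=[R[k][j] for k in sorted(R) if k[0]==s]; c=np.mean(q,0)
      if len(q)==2: v=q[0]-q[1]
      else: v=(q[0]+q[1]-q[2]-q[3])/2
      print(s,j,"ctr",c.round(2),"len",round(np.hypot(*v),1),"ang",round(np.degrees(np.arctan2(v[1],v[0])),2))
E
```

```text
h1 [677.2 238.9   6.8] 0.13 [[677.4, 238.8], [677.2, 238.5]]
h2 [639.8 163.2   7.4] 0.11 [[640.0, 163.3], [639.8, 163.1]]
g1 [709.7 242.    8.2] 0.3 [[709.6, 242.4], [709.7, 241.8]]
g2 [659.9 266.8   7.7] 0.07 [[659.9, 266.6], [659.9, 266.8]]
g3 [606.2 159.    8.9] 0.36 [[605.8, 159.3], [606.0, 158.6]]
g4 [657.1 133.6   7.1] 0.28 [[657.4, 133.5], [657.2, 134.0]]
h 0 ctr [658.7  201.02] len 84.2 ang 63.6
g 0 ctr [658.2  200.45] len 120.5 ang 63.8
h 1 ctr [658.52 200.78] len 84.2 ang 63.65
g 1 ctr [658.18 200.29] len 120.4 ang 63.78
b1 [486.1 365.8  25. ] 0.33 [[486.6, 364.5], [485.9, 365.2]]
b2 [426.4 372.9  25.8] 0.12 [[427.3, 372.0], [426.8, 372.2]]
b3 [411.3 245.5  26.3] 0.07 [[412.0, 245.8], [411.7, 245.6]]
b4 [471.1 238.7  29.3] 0.05 [[470.8, 238.5], [471.1, 238.6]]
b 0 ctr [449.18 305.21] len 127.1 ang 82.99
b 1 ctr [448.86 305.43] len 127.5 ang 83.26
p1 [454.3 346.6  46.1] 0.35 [[454.3, 346.3], [454.3, 347.0]]
p2 [444.6 263.8  48. ] 0.22 [[443.9, 263.5], [444.4, 263.9]]
p 0 ctr [449.11 304.91] len 83.5 ang 82.89
p 1 ctr [449.33 305.49] len 83.7 ang 83.23
```

```bash
python3 - <<'E'
from h import *; import pickle
d=np.radians; g=np.array([658.5,200.8]); b=np.array([449.2,305.2])
for p,ps in((g,-26.3),(b,-6.9)): print(np.round(env.solve_ik([*p,300],rv(d(ps))),2))
env.movep([*g,310],rv(d(-26.3))); c=read_camera("wrist"); save(c,"g3")
print([proj(c,q,1).round() for q in((677.3,238.7,8),(639.9,163.2,8))])
print("hit",env.move_linear([*g,206],velocity=120,contact_N=10)); st()
close_gripper(60); st("grip")
env.move_linear([*g,300],velocity=100); st("up")
env.movep([*b,300],rv(d(-6.9))); st("over")
h=env.move_linear([*b,261],velocity=80,contact_N=8); st(f"hit {h}")
a=read_camera("wrist"); save(a,"g4")
E
```

```text
[-0.82  0.66  0.71  1.56 -0.47  1.1  -0.46]
[-1.33  0.43  0.83  1.92 -0.39  0.95 -0.43]
[array([318., 172.]), array([318., 278.])]
hit False
 t 21.8 p [659.  200.7 206.9] psi -26.3 gap 0.999 F [ 0.5  1.5 -0.1] j7 -0.41
grip t 22.3 p [658.8 200.7 206.4] psi -26.3 gap 0.318 F [ 0.5 -0.5  2.2] j7 -0.41
up t 23.4 p [658.1 200.9 299. ] psi -26.3 gap 0.322 F [-0.8  0.2 -4. ] j7 -0.46
over t 24.3 p [450.7 304.5 300.5] psi -7.0 gap 0.32 F [ 0.9  0.6 -4.3] j7 -0.5
hit False t 25.0 p [449.4 305.1 260.7] psi -6.9 gap 0.318 F [ 0.   0.3 -4.2] j7 -0.46
```

View pics/g4.png

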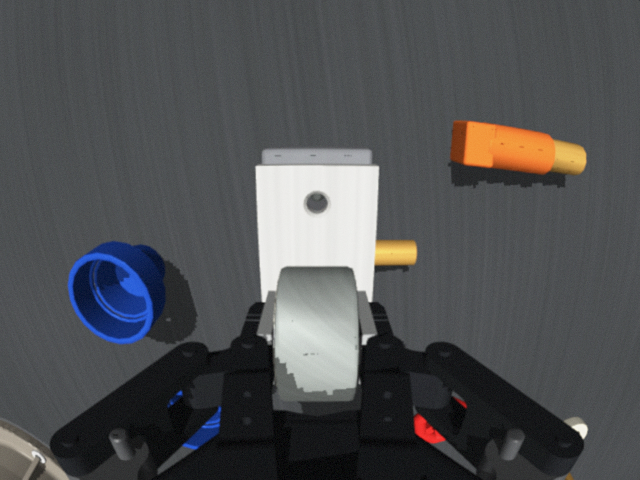

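The gauge is held squarely, and the pin tip shows concentrically through the near hole at (316,203). Lowering it.

```bash
python3 - <<'E'
from h import *
b=np.array([449.2,305.2])
for z,n in((246,6),(238,8),(232,10)):
    h=env.move_linear([*b,z],velocity=25,contact_N=n); st(f"{z} hit {h}")
    if h: break
E
```

```text
246 hit False t 25.8 p [449.3 305.2 246. ] psi -6.9 gap 0.322 F [ 0.5 -0.2 -4. ] j7 -0.44
238 hit False t 26.2 p [449.1 305.1 237.8] psi -6.9 gap 0.322 F [-0.8 -0.9 -3.4] j7 -0.43
232 hit True t 26.5 p [449.7 305.4 234.2] psi -6.9 gap 0.323 F [0.4 0.4 3.7] j7 -0.43
```

The plate is down at TCP z=234.2 (expected 234.4), so it is flush. Releasing it and surveying the cups.

```bash
python3 - <<'E'
from h import *; import pickle
b=np.array([449.2,305.2]); d=np.radians
gripper_open(); env.move_linear([*b,340],velocity=200)
L=[]
for p,ps in(((529,62,380),90),((500,100,380),90),((549,-50,380),-90),((549,-100,380),-90)):
    if env.solve_ik(p,rv(d(ps))) is None: print("noik",p); continue
    env.movep(p,rv(d(ps))); L.append(read_camera("wrist")); st()
pickle.dump(L,open("cups.pkl","wb"))
cv2.imwrite("pics/cups.png",np.vstack([np.hstack([cv2.resize(c["pixels"][:,:,::-1],(400,300),interpolation=3) for c in q]) for q in (L[:2],L[2:])]))
E
```

```text
t 29.6 p [528.9  62.6 379.5] psi 90.0 gap 1.003 F [0.6 0.4 0.8] j7 1.52
 t 30.0 p [499.8 100.7 380. ] psi 90.1 gap 0.998 F [ 0.1 -0.4 -0.4] j7 1.4
 t 32.1 p [549.  -49.9 379.9] psi -90.0 gap 1.001 F [ 0.2 -0.2 -1.5] j7 -1.02
 t 32.5 p [ 548.9 -100.5  380.1] psi -90.1 gap 1.0 F [-0.4  0.5 -0.5] j7 -0.94
```

View pics/cups.png

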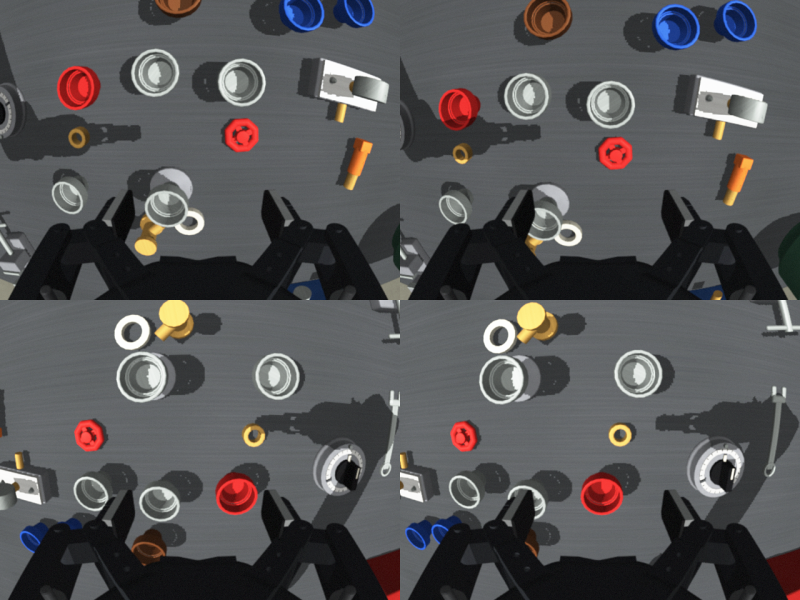

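Panel 1 (×1.6 for full pixels): candidates are grey cups at (155,72) and (241,82), red at (78,87), brown at (177,2), blue at (301,10)/(357,8). Only the grey steel ones fit; panels 3/4 show the third grey cup at (278,376) and the carrier cup on its foot at (142,376). The gauge sits on the block. I'll fit the rims and confirm them in an enlarged crop.

```bash
cat >> h.py <<'E'
def rim(c,guess,z=56,draw=None,R=31.):
    "circle fit to the outer rim edge of a grey cup near guess (world xy), rim plane z"
    u,v=proj(c,[*guess,z],1); w=60
    hsv=cv2.cvtColor(c["pixels"],cv2.COLOR_RGB2HSV)
    m=((hsv[:,:,2]>105)&(hsv[:,:,1]<50)).astype(np.uint8); k=np.zeros_like(m); cv2.circle(k,(int(u),int(v)),w,1,-1); m&=k
    m=cv2.morphologyEx(m,cv2.MORPH_OPEN,np.ones((2,2)))
    con=cv2.findContours(m,0,cv2.CHAIN_APPROX_NONE)[0]
    P=np.vstack(con)[:,0,:]; W=np.array([plane(c,p,z,1)[:2] for p in P])
    best=None; rng=np.random.default_rng(0)         # RANSAC for a circle of radius R
    for _ in range(600):
        a,b=W[rng.choice(len(W),2,replace=False)]; d=b-a; l=np.hypot(*d)
        if not 20<l<2*R: continue
        n=np.array([-d[1],d[0]])/l
        for s in(1,-1):
            o=(a+b)/2+s*n*np.sqrt(R*R-l*l/4); i=abs(np.hypot(*(W-o).T)-R)<1.2
            if best is None or i.sum()>best.sum(): best=i
    Q=W[best]; s=np.linalg.lstsq(np.c_[2*Q,np.ones(len(Q))],(Q**2).sum(1),rcond=None)[0]
    r=np.sqrt(s[2]+s[:2]@s[:2]); 
    if draw is not None:
        for t in np.linspace(0,2*np.pi,60): 
            p=proj(c,[s[0]+r*np.cos(t),s[1]+r*np.sin(t),z],1); cv2.circle(draw,tuple(int(round(x)) for x in p),0,(0,255,0),-1)
    return s[:2],r,int(best.sum())
E
python3 - <<'E'
from h import *; import pickle
L=pickle.load(open("cups.pkl","rb")); D=[c["pixels"][:,:,::-1].copy() for c in L]
for n,g,ii,z in(("B",(455,117),(0,1),56),("C",(444,6),(0,1),56),("A",(630,-157),(2,3),56),("carrier",(626,15),(2,3),76)):
    r=[]
    for i in ii:
        s,rad,k=rim(L[i],g,z,D[i]); r.append(ray(L[i],proj(L[i],[*s,z],1),1)); print(n,s.round(1),rad.round(1),k)
    p,e=tri(r); print("   tri",p.round(1),round(e,1))
cr=[D[0][70:190,180:460],D[2][70:190,160:520]]
cv2.imwrite("pics/cc.png",np.vstack([cv2.resize(x,(800,300),interpolation=2) for x in cr]))
E
```

```text
B [457.6 120.2] 30.8 217
B [457.7 120.3] 30.8 219
   tri [457.7 120.3  55.7] 0.1
C [445.1  10.3] 30.8 219
C [445.   10.6] 31.0 201
   tri [445.1  10.   54.4] 0.1
A [ 629.7 -152.6] 31.3 145
A [ 629.9 -152.5] 31.4 166
   tri [ 629.8 -152.4   56.7] 0.1
carrier [627.1  18. ] 31.3 152
carrier [626.9  18.2] 31.0 217
   tri [627.   17.6  77.4] 0.1
```

View pics/cc.png

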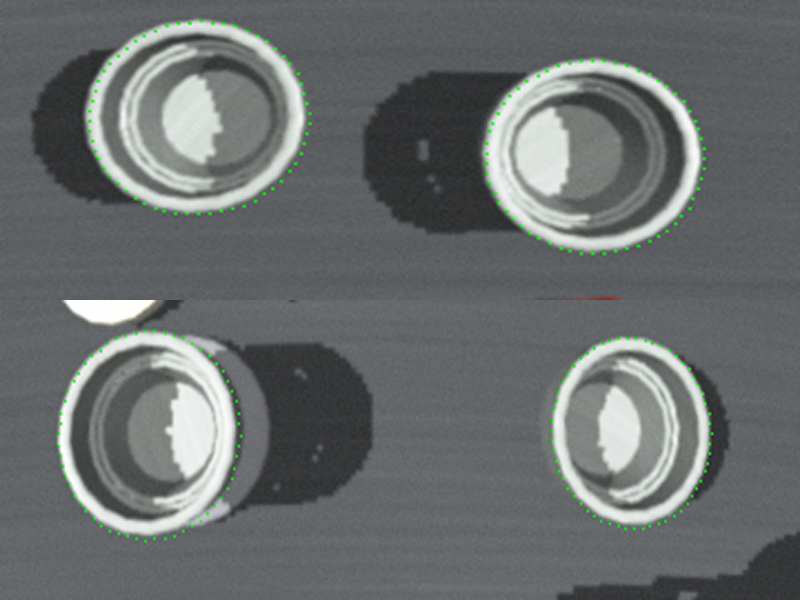

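```bash
cat >> h.py <<'E'
CAR=np.array([627.0,17.9])
def stack(guess,n,psi):
    d=np.radians(psi)
    env.movep([*guess,340],rv(d)); s,r,k=rim(read_camera("wrist"),guess); print("cup",s.round(1),r.round(1),k)
    if abs(r-31)>1 or k<90 or np.hypot(*(s-guess))>45: st("BAD FIT"); return False
    env.movep([*s,270],rv(d))
    h=env.move_linear([*s,206],velocity=100,contact_N=10); st(f"down hit {h}")
    if h: return False
    close_gripper(70); st("grip")
    env.move_linear([*s,300+22*n],velocity=120); st("up")
    if not .6<telemetry.current_finger_gap()<.85: return False
    home=226+22*n
    env.movep([*CAR,home+70],rv(d)); 
    env.move_linear([*CAR,home+6],velocity=90,contact_N=10); st("near")
    h=env.move_linear([*CAR,home-5],velocity=20,contact_N=8); st(f"home? {h} expected {home}")
    z=telemetry.current_eef_pos()[2]
    if abs(z-home)>3: return False
    gripper_open(); env.move_linear([*CAR,home+100],velocity=200)
    s,r,k=rim(read_camera("wrist"),CAR,76+22*n); print("top rim",s.round(1),r.round(1),k); return True
E
python3 - <<'E'
from h import *
for p in((457.7,120.2),(445,10.4),(629.8,-152.5),(627,18)):
    print(p,[None if (q:=env.solve_ik([*p,206],rv(np.radians(a)))) is None else round(q[6],2) for a in(-90,-45,0,45,90)])
print(stack(np.array([457.7,120.2]),1,0))
E
```

```text
(457.7, 120.2) [np.float64(-1.18), np.float64(-0.52), np.float64(0.12), np.float64(0.76), np.float64(0.93)]
(445, 10.4) [np.float64(-0.96), np.float64(-0.31), np.float64(0.32), np.float64(0.98), np.float64(1.06)]
(629.8, -152.5) [np.float64(-0.79), np.float64(-0.14), np.float64(0.54), np.float64(1.22), np.float64(1.19)]
(627, 18) [np.float64(-1.02), np.float64(-0.36), np.float64(0.3), np.float64(0.97), np.float64(1.03)]
cup [457.5 119.4] 31.1 204
down hit False t 34.6 p [458.  119.4 206.6] psi -0.0 gap 1.002 F [ 0.4 -0.3 -0.8] j7 0.17
grip t 35.0 p [457.8 119.4 207. ] psi -0.0 gap 0.688 F [-3.2  0.3  7.6] j7 0.17
up t 36.1 p [457.1 119.4 321.3] psi 0.0 gap 0.688 F [-0.9  0.1 -3.4] j7 -0.03
near t 37.8 p [627.1  17.6 254.2] psi -0.0 gap 0.687 F [-0.1  0.6 -2.5] j7 0.39
home? True expected 248 t 38.2 p [627.3  17.7 249.1] psi -0.0 gap 0.69 F [-2.3  0.3  5. ] j7 0.4
top rim [627.6  17.6] 30.9 194
True
```

```bash
python3 - <<'E'
from h import *
if stack(np.array([445,10.4]),2,45): print(stack(np.array([629.8,-152.5]),3,0))
save(read_camera("side"),"s1")
cv2.imwrite("pics/s1c.png",cv2.resize(cv2.imread("pics/s1.png")[170:470,180:580],(800,600),interpolation=2))
E
```

```text
cup [445.4   9.6] 31.1 205
down hit False t 41.2 p [446.    9.5 206.7] psi 45.0 gap 1.001 F [-0.  -0.1  0.1] j7 1.12
grip t 41.6 p [445.6   9.3 207.1] psi 45.0 gap 0.695 F [-3.  -0.2 12. ] j7 1.12
up t 42.9 p [445.    9.6 343.3] psi 45.0 gap 0.688 F [ 0.5  0.1 -3. ] j7 0.83
near t 44.5 p [627.3  17.7 276.4] psi 45.0 gap 0.691 F [-0.9 -0.4 -2.9] j7 1.21
home? True expected 270 t 44.9 p [627.4  17.8 271.3] psi 45.0 gap 0.689 F [-2.   0.3  4.6] j7 1.22
top rim [627.9  18.9] 30.8 213
cup [ 631.2 -152.3] 31.3 199
down hit False t 47.9 p [ 631.3 -152.6  206.2] psi -0.0 gap 1.002 F [ 0.3 -0.3  0.1] j7 0.84
grip t 48.3 p [ 631.4 -152.7  207.6] psi -0.0 gap 0.706 F [-2.7  0.8  4.4] j7 0.84
up t 49.8 p [ 631.  -152.1  365. ] psi 0.0 gap 0.699 F [ 0.5  0.5 -3.3] j7 0.73
near t 51.4 p [627.2  17.7 298.4] psi -0.0 gap 0.7 F [-0.7 -0.7 -2.1] j7 0.53
home? True expected 292 t 51.7 p [627.3  17.7 293.6] psi 0.0 gap 0.701 F [-2.  -0.1  4.7] j7 0.54
top rim [627.5  18. ] 31.0 236
True
```

View pics/s1c.png

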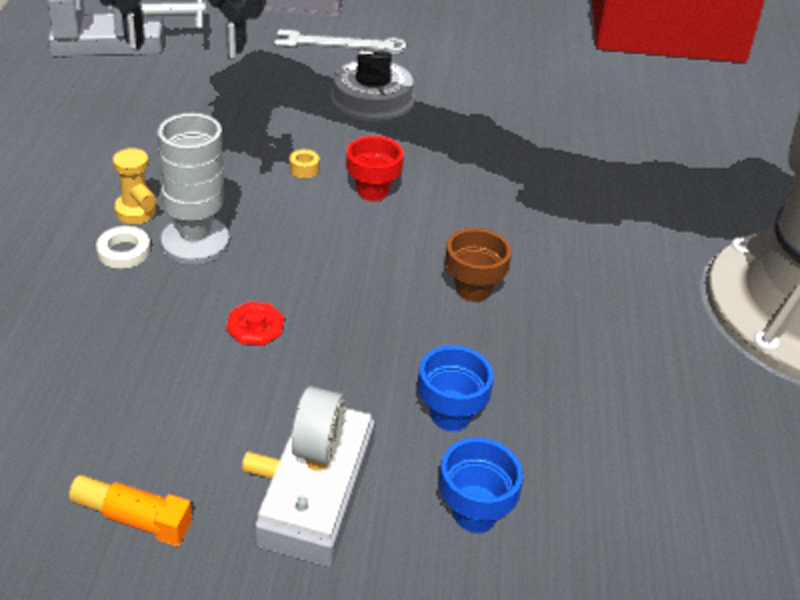

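All three cups are nested without gaps, and the gauge lies flush on the block at (315,470) with its pin through the hole. Now the final knob turn.

```bash
python3 - <<'E'
from h import *; import pickle
k=np.array([483.1,-304.4]); d=np.radians
p0=telemetry.current_eef_pos(); env.move_linear([p0[0],p0[1],420],velocity=250)
env.movep([*k,320],rv(d(-88.7)))
env.move_linear([*k,215],velocity=130,contact_N=10); close_gripper(40); st()
for p in (-60,-30,0,22.8):
    env.move_linear([*k,215],rv(d(p)),velocity=150)
env.pause(.2); st(); gripper_open(); env.move_linear([*k,300],velocity=200)
env.movep([k[0]-12,k[1],300],rv(d(-90))); a=read_camera("wrist")
env.movep([k[0]+28,k[1],300],rv(d(-90))); b=read_camera("wrist"); st()
pickle.dump((a,b),open("k3.pkl","wb"))
im=[]
for c in(a,b):
    u,v=proj(c,[484,-303.8,36],1).astype(int); print(u,v); im.append(cv2.resize(c["pixels"][v-60:v+60,u-64:u+64,::-1],(400,375),interpolation=2))
cv2.imwrite("pics/kf.png",np.hstack(im))
E
```

```text
t 56.1 p [ 483.1 -305.2  215.4] psi -88.7 gap 0.142 F [ 0.4 -3.7 -0.7] j7 -0.24
 t 58.9 p [ 483.4 -305.5  215.4] psi 22.8 gap 0.144 F [ 1.8 -4.6 -2.1] j7 1.38
 t 62.0 p [ 511.2 -304.4  299.8] psi -89.9 gap 0.998 F [-0.5 -0.5 -0.9] j7 -0.38
317 222
317 281
```

View pics/kf.png

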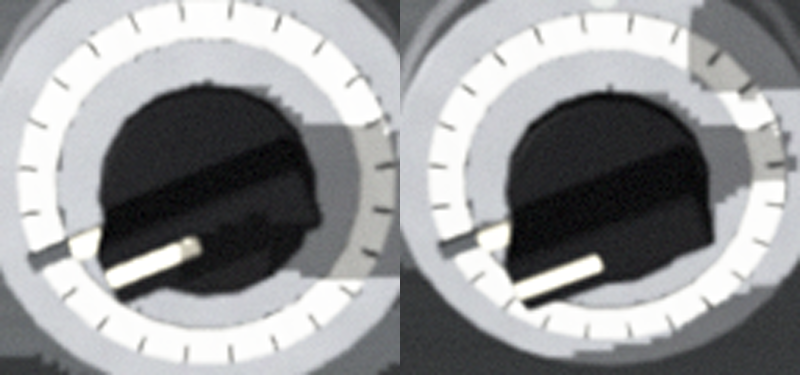

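The nose (88,242) runs straight into the index bar (48,254). Checking the residual numerically.

```bash
python3 - <<'E'
from h import *; import pickle
cs=pickle.load(open("k3.pkl","rb")); off=[(317,222),(317,281)]
P={"index":((48,253),(460,243)),"nose":((86,242),(494,237)),"s0":((197,245),(600,264)),"s1":((108,280),(514,293))}
o=np.array([483.1,-304.4])
for i,c in enumerate(cs):
    W={}
    for k,z in(("index",33),("nose",36.5),("s0",66),("s1",66)):
        x,y=P[k][i]; u=off[i][0]-64+(x-400*i+.5)*.32-.5; v=off[i][1]-60+(y+.5)*.32-.5
        W[k]=plane(c,(u,v),z,1)[:2]; X=W[k]-o; print(k,round(np.hypot(*X),1),round(np.degrees(np.arctan2(X[1],X[0])),1))
    X=W["s1"]-W["s0"]; print("stripe",round(np.degrees(np.arctan2(X[1],X[0])),1))
E
```

```text
index 36.6 112.1
nose 27.2 111.9
s0 2.0 117.4
s1 19.9 113.0
stripe 112.5
index 36.2 113.1
nose 27.3 113.2
s0 2.0 137.9
s1 20.3 114.0
stripe 111.5
```

```bash
python3 - <<'E'
from h import *
p=telemetry.current_eef_pos(); env.move_linear([p[0],p[1],400],velocity=200); gripper_open()
c=read_camera("side"); save(c,"s2")
A=cv2.imread("pics/s1.png"); B=cv2.imread("pics/s2.png")
for n,(x0,x1,y0,y1) in {"stack":(255,295,225,300),"gauge":(300,375,360,455)}.items(): print(n,cv2.absdiff(A,B)[y0:y1,x0:x1].mean())
cv2.imwrite("pics/s2c.png",cv2.resize(B[170:470,180:580],(800,600),interpolation=2))
E
```

```text
stack 5.903444444444444
gauge 3.3481637426900583
```

View pics/s2c.png

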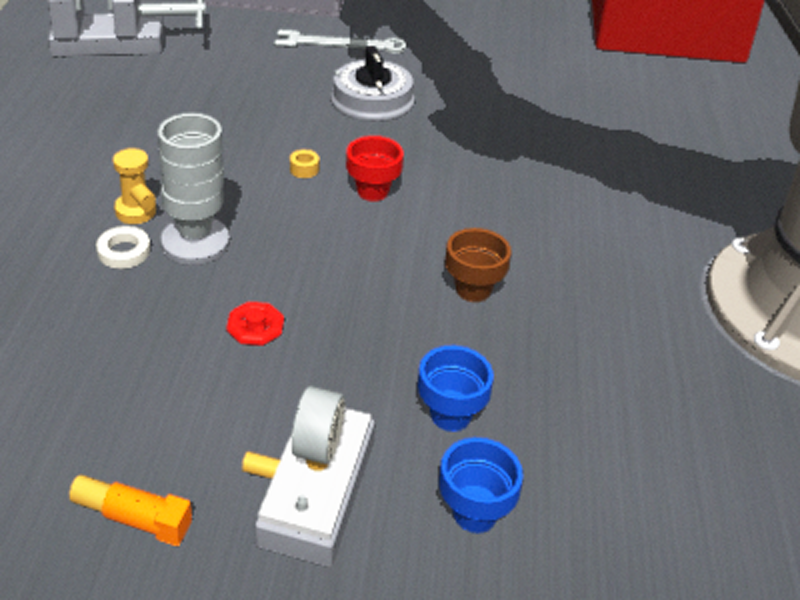

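The stack, gauge and bystanders are unchanged and the robot is clear. Handing in.

```bash
python3 -c "
from cell import env; print(env.hand_in())"
```

```text
the job is handed in; nothing more can be done
None
```

Job handed in at about 63 s of the 210 s allowed: the tester was vented, the gauge set flush on its pins, and the three grey cups nested on the carrier; then the pointer was turned to the index bar (within about 1° by camera), with nothing else moved.

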